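Lay out the bronze bushings for gauging

TASK

Pick out the three golden bronze bushings from among the grey steel ones and stand each, flange down, in the blue tray of its own size: the largest in the largest tray, the middle one in the middle tray, the smallest in the smallest tray. The bore gauge is worked from big to small, so put the largest in first, then the middle one, then the smallest; set them down, do not drop them. Leave the grey steel bushings and the bore gauge where they are.

Things in the scene. Friction and masses are not known exactly. Their poses are not given: they have to be found in the camera images.
- bronze_large: largest of the three golden bronze flanged bushings, loose, to be moved: round, standing upright on its flange on the bench. Flange 66 mm across and 6 mm thick at the bottom, plain barrel 54 mm across above it, through bore 38 mm, total height 55 mm, about 0.65 kg (varies by a quarter). Origin: centre of its underside; z up along its axis.
- bronze_middle: middle-sized of the three golden bronze flanged bushings, loose, to be moved: round, standing upright on its flange on the bench. Flange 50 mm across and 6 mm thick at the bottom, plain barrel 38 mm across above it, through bore 24 mm, total height 48 mm, about 0.35 kg (varies by a quarter). Origin: centre of its underside; z up along its axis.
- bronze_small: smallest of the three golden bronze flanged bushings, loose, to be moved: round, standing upright on its flange on the bench. Flange 36 mm across and 6 mm thick at the bottom, plain barrel 24 mm across above it, through bore 14 mm, total height 42 mm, about 0.14 kg (varies by a quarter). Origin: centre of its underside; z up along its axis.
- steel_large: largest of the three grey steel flanged bushings, loose, a bystander, to be left alone: round, standing upright on its flange on the bench. Flange 66 mm across and 6 mm thick at the bottom, plain barrel 54 mm across above it, through bore 38 mm, total height 55 mm, about 0.57 kg. Origin: centre of its underside; z up along its axis.
- steel_middle: middle-sized of the three grey steel flanged bushings, loose, a bystander, to be left alone: round, standing upright on its flange on the bench. Flange 50 mm across and 6 mm thick at the bottom, plain barrel 38 mm across above it, through bore 24 mm, total height 48 mm, about 0.31 kg. Origin: centre of its underside; z up along its axis.
- steel_small: smallest of the three grey steel flanged bushings, loose, a bystander, to be left alone: round, standing upright on its flange on the bench. Flange 36 mm across and 6 mm thick at the bottom, plain barrel 24 mm across above it, through bore 14 mm, total height 42 mm, about 0.12 kg. Origin: centre of its underside; z up along its axis.
- tray_large: largest of the three square blue trays, fixed to the bench: 102 mm square outside, 94 mm inside, walls 4 mm thick with their rim 10 mm above the bench, black floor 4 mm above the bench. Origin: centre of its underside, at bench height; x and y along its sides.
- tray_middle: middle-sized of the three square blue trays, fixed to the bench: 86 mm square outside, 78 mm inside, walls 4 mm thick with their rim 10 mm above the bench, black floor 4 mm above the bench. Origin: centre of its underside, at bench height; x and y along its sides.
- tray_small: smallest of the three square blue trays, fixed to the bench: 72 mm square outside, 64 mm inside, walls 4 mm thick with their rim 10 mm above the bench, black floor 4 mm above the bench. Origin: centre of its underside, at bench height; x and y along its sides.
- bore_gauge: dial bore gauge lying flat and loose on the bench beyond the bushings, a bystander to be left alone: black dial 58 mm across with a white face at the -x end, black grip, thin steel tube, steel head at the +x end; 266 mm long, 22 mm high. Origin: at bench height, 100 mm from the dial's centre; x along the tube.
Things that resemble listed ones, but are neither listed nor needed, are in the scene too. What is shaped like the bronze_large but red is not meant. What is shaped like the bronze_middle but red is not meant.

How it is judged:
On the way, in this order (a step that is already met when the one before it is completed fails the run):
1. the largest bronze bushing stands in the largest tray, released (horizontal distance between bronze_large and tray_large below 0.022 m and z of bronze_large in the frame of tray_large below 0.007 m and angle between bronze_large's own z axis and vertical below 0.08 rad and contact force between the fingers and bronze_large below 0.3 N and linear speed of bronze_large below 0.03 m/s), for 0.2 s.
2. the middle-sized bronze bushing stands in the middle-sized tray, released (horizontal distance between bronze_middle and tray_middle below 0.022 m and z of bronze_middle in the frame of tray_middle below 0.007 m and angle between bronze_middle's own z axis and vertical below 0.08 rad and contact force between the fingers and bronze_middle below 0.3 N and linear speed of bronze_middle below 0.03 m/s), for 0.2 s.
3. the smallest bronze bushing stands in the smallest tray, released (horizontal distance between bronze_small and tray_small below 0.022 m and z of bronze_small in the frame of tray_small below 0.007 m and angle between bronze_small's own z axis and vertical below 0.08 rad and contact force between the fingers and bronze_small below 0.3 N and linear speed of bronze_small below 0.03 m/s), for 0.2 s.
At the end, for the whole second after the job is handed in: Each bronze bushing stands upright (within 0.08 rad), flange flat on the floor of the tray of its own size (centre within 22 mm of the tray's centre, underside less than 7 mm above the bench), released and at rest (all of step 1 and all of step 2 and all of step 3); the robot touches nothing.
It fails at once if a grey steel bushing or the bore gauge is shifted by more than 20 mm or a steel bushing tipped over (distance of any of steel_large, steel_middle, steel_small, bore_gauge from where it was at the start of the episode above 0.02 m or angle between any of steel_large, steel_middle, steel_small's own z axis and vertical above 0.5 rad).
It fails at once if a bronze bushing is dropped into a tray (reaches the floor faster than 0.5 m/s) ((horizontal distance between bronze_large and tray_large below 0.03 m and z of bronze_large in the frame of tray_large below 0.03 m and linear speed of bronze_large above 0.5 m/s) or (horizontal distance between bronze_middle and tray_middle below 0.03 m and z of bronze_middle in the frame of tray_middle below 0.03 m and linear speed of bronze_middle above 0.5 m/s) or (horizontal distance between bronze_small and tray_small below 0.03 m and z of bronze_small in the frame of tray_small below 0.03 m and linear speed of bronze_small above 0.5 m/s)).
It also fails if it takes over 80 s, if anything falls off the work surface, if the arm or the gripper's body presses on something with over 40 N, if the wrist force passes 120 N, or if a joint passes its speed limit or range.

ROBOT

A 6-joint arm with a two-finger parallel gripper is mounted at the origin on the work surface. World frame = base frame: x ahead of the robot, y to its left, z up, the work surface at z = 0. Lengths are in m, angles in rad, forces in N, time in s.
With the tool pointing down it reaches from about 0.325 to 0.775 m from the base axis. Payload 5.5 kg.
Tool frame: the origin (TCP) lies at the very end of the fingers, on their centre line; the grasp point (between the pads) lies 19 mm behind it; z points along the fingers, y is the direction in which the jaws open and shut (so a half turn about z gives the same grasp; the last joint's range is limited). The gripper opens to 88 mm and grips with 3 to 60 N. Pads are 20 mm wide; open, the fingers measure 115 mm over their backs; the gripper's body (75 mm by 178 mm) begins 61 mm behind the grasp point.
Start: joints at [1.049, 0.091, 1.231, -0, 1.82, -0.057], TCP at [0.269, 0.536, 0.198] pointing down, gripper open.
Joint ranges: [-2.87, 2.87], [-0.86, 2.18], [0.17, 2.46], [-1.51, 4.65], [0.06, 2.69], [-2.65, 2.65]. Speed limits (rad/s): [2.57, 2.57, 3.01, 3.14, 3.14, 3.14].

INTERFACE

Orientations are given as [roll, pitch, yaw] about the fixed x, y, z axes, in that order (R = Rz(yaw) Ry(pitch) Rx(roll)).
In Python, from plant import manip, eyes, order gives the robot as it stands.
- The arm moves only by the tool jog_arm, never from a script. Its arguments are lists of equal length, an entry for each row: "travel": the shift along the tool's x, y, z in cm, a list of three; "roll": the turn about the tool's z in rad. A call has 1 to 10 rows; each row is the pose to reach, as a shift and turn from the pose commanded when the call began, along the tool's axes at that moment; what a row does not reach only later rows make up. A row lasts 1/10 s, in which the tool goes at most 50 mm and 8.59 degrees, less where a joint would pass 70% of its speed; a pose out of reach is approached as far as the arm can. A call with a gripper value outside its range is refused whole. "jaw" is the closure, from -1 (fully open) to 1 (shut), so that 0 is half open, set as the call begins (left out, the last holds). The fingers move at their own pace and stop on an object; "grip_force" is the grip in N (left out, the last holds). Time passes only in rows, so rows that repeat a pose let the fingers close. It gives the time, the measured TCP pose, the force and the opening at its end, in the units of the state.
- manip.sense(): the state, without advancing time (a new reading comes with each control period).
- eyes.snapshot(name): name is "side" or "top"; returns a dict with "frame" (400x640x3 uint8, red, green, blue), "z_map" (400x640 float32, m along the optical axis (not along the pixel's ray), 0 where there is no reading), "intrinsics" (3x3 intrinsics, pixels), "k1" (the pictures are not rectified: a ray, as slopes to the right and down, at radius r is drawn at 1 + k1 r^2 times it, then the intrinsics apply), "extrinsics" (4x4, takes a point from camera to world coordinates). Camera axes: x right, y up, looking along -z (the intrinsics and any distortion apply to the point x, -y, -z); pixel columns grow to the right and rows downward; lengths in m; the calibration is good to about 2 mm. A picture is of the moment at which its call begins.
- order.sign_off(): hands the job in, once; it reports no verdict.
The state is a dict: "t": time; "q": joint angles; "qd": joint speeds; "effort": joint torques, N m; "ee_pos": TCP position; "ee_rot": TCP orientation; "ft_force": force on the tool from outside, world axes, zero at the start; "moment": the same for the moment, N m; "opening": opening from 0.0 (shut) to 1.0 (fully open).
Only numpy, scipy, OpenCV 4.12 (cv2) and the standard library are available. Lean on these libraries where they do the work, as an engineer would, in place of code of your own. Each camera call takes 0.05 s, during which the arm holds its last target. There are 200 camera calls.

## Working session

There is one attempt and no reset: what is moved stays moved. The work goes in short steps, Python scripts to look and compute and a tool call to move; the robot and the scene stay as the last step left them, time stands still between calls to the robot, and variables do not carry over. Pictures are saved under pics/ and viewed, about 12 in all and at most 16, crops included, and the job is handed in when it is done.

Besides the shell and the picture viewer there is one more tool, called after "Call:" as name(argument=value, ...) on one line, values as JSON. jog_arm: Moves the arm, as the interface text tells. Its arguments: {"type":"object","properties":{"travel":{"type":"array"},"roll":{"type":"array"},"jaw":{"type":"number"},"grip_force":{"type":"number"}},"required":["travel","roll"]}

```bash
mkdir -p pics; cat > h.py <<'E'
import numpy as np, cv2
from plant import manip, eyes, order
def cloud(s):
    K=np.array(s["intrinsics"]);k1=s["k1"];T=np.array(s["extrinsics"]);z=s["z_map"]
    h,w=z.shape
    v,u=np.mgrid[:h,:w].astype(np.float64)
    D=np.array([k1,0,0,0,0],float)
    p=cv2.undistortPoints(np.stack([u.ravel(),v.ravel()],1)[:,None],K,D)[:,0].reshape(h,w,2)
    P=np.stack([p[...,0]*z,-p[...,1]*z,-z],-1)
    W=P@T[:3,:3].T+T[:3,3]
    W[z<=0]=np.nan
    return W
E
python3 - <<'E'
from h import *
s=manip.sense();print(s["t"],s["q"],s["ee_pos"],s["ee_rot"],s["opening"])
for n in("top","side"):
    s=eyes.snapshot(n);cv2.imwrite(f"pics/{n}0.png",s["frame"][...,::-1]);np.save(n+".npy",cloud(s));np.save(n+"_rgb.npy",s["frame"])
    print(n,s["k1"],np.array(s["extrinsics"])[:3,3])
E
```

```text
0.0 [ 1.04932408e+00  9.18674384e-02  1.23187901e+00 -1.04921670e-05
  1.81981714e+00 -5.67464454e-02] [0.26876106 0.53604629 0.19690569] [-3.13962432e+00 -1.01626109e-04  2.67686418e+00] 0.998929052596987
top -0.00825626070746637 [0.45093258 0.01201155 0.89634324]
side 0.02816721889125433 [0.36244308 0.77826476 0.50057492]
```

View pics/top0.png

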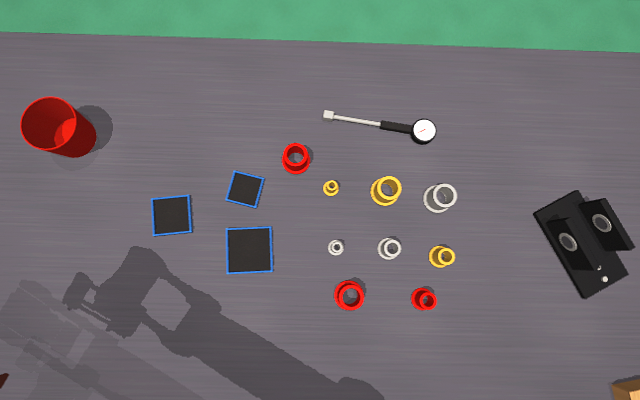

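View pics/side0.png

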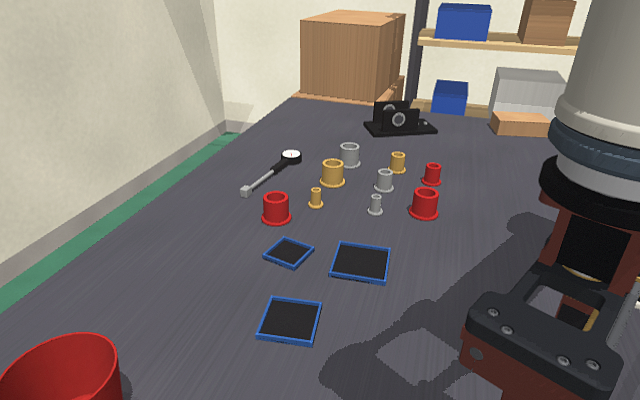

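The top view shows bronze large at (386,190), middle at (442,256) and small at (331,187). The trays are large at (250,250), middle at (171,215) and small at (245,188). Next I measure them.

```bash
cat > meas.py <<'E'
from h import *
W=np.load("top.npy")
px={"bL":(386,190,.055),"bM":(442,256,.048),"bS":(331,187,.042),"sL":(440,198,.055),"sM":(390,247,.048),"sS":(336,247,.042),"rA":(296,158,.055),"rB":(349,295,.055),"rC":(424,299,.048)}
for n,(u,v,h) in px.items():
    r=26; P=W[v-r:v+r,u-r:u+r].reshape(-1,3); P=P[np.isfinite(P[:,2])]
    z=P[:,2]; Q=P[(abs(z-h)<.006)]
    # keep nearest cluster
    c0=W[v,u,:2]; Q=Q[np.hypot(*(Q[:,:2]-c0).T)<.05]
    (c,rad)=cv2.minEnclosingCircle(Q[:,:2].astype(np.float32))
    print(n,np.round(c,4),"d",round(2000*rad,1),"z",round(float(np.median(Q[:,2])),4),len(Q))
rgb=np.load("top_rgb.npy"); hsv=cv2.cvtColor(rgb,cv2.COLOR_RGB2HSV)
blue=cv2.inRange(hsv,(95,120,80),(125,255,255)); blue=blue
for n,(u,v,r) in {"tL":(250,250,32),"tM":(171,215,28),"tS":(245,188,25)}.items():
    m=np.zeros_like(blue);m[v-r:v+r,u-r:u+r]=blue[v-r:v+r,u-r:u+r]
    Q=W[m>0]; Q=Q[np.isfinite(Q[:,2])]
    R=cv2.minAreaRect((Q[:,:2]*1000).astype(np.float32))
    print(n,np.round(R,1) if 0 else R,"z",np.median(Q[:,2]),"floor",W[v,u])
g=W[120:140,320:440].reshape(-1,3);g=g[g[:,2]>.008];print("gauge",g.min(0),g.max(0))
print("bench z",W[330,500],W[100,200])
E
python3 meas.py
```

```text
bL [ 0.61   -0.1669] d 53.8 z 0.0563 263
bM [ 0.4635 -0.2923] d 38.9 z 0.049 167
bS [ 0.6148 -0.0426] d 23.8 z 0.0431 68
sL [ 0.5965 -0.2894] d 54.2 z 0.0561 272
sM [ 0.4794 -0.1755] d 38.1 z 0.049 156
sS [ 0.4795 -0.0561] d 24.1 z 0.0431 67
rA [0.6795 0.0386] d 54.0 z 0.0563 255
rB [ 0.3746 -0.0866] d 54.1 z 0.0562 280
rC [ 0.37  -0.251] d 38.7 z 0.0494 170
tL ((470.5273132324219, 138.18284606933594), (104.02050018310547, 104.33922576904297), 3.8756983280181885) z 0.010799904861894305 floor [0.46940979 0.13450181 0.00727647]
tM ((545.2938232421875, 316.5596618652344), (88.97673034667969, 92.0707778930664), 7.267296314239502) z 0.01124175819394907 floor [0.5444102  0.31600868 0.00602058]
tS ((609.0036010742188, 152.5933380126953), (72.31216430664062, 74.66006469726562), 76.71934509277344) z 0.01090947611603349 floor [0.61077528 0.15218027 0.00384393]
gauge [ 0.73099729 -0.28426165  0.00820915] [ 0.77897185 -0.03113025  0.03027052]
bench z [ 0.30346333 -0.42689313  0.00568097] [0.81987792 0.26768387 0.00170325]
```

```bash
cat > go.py <<'E'
import sys
from h import *
from scipy.spatial.transform import Rotation as R
s=manip.sense();p=np.array(s["ee_pos"]);A=R.from_euler("xyz",s["ee_rot"]).as_matrix()
for a in sys.argv[1:]:
    g=np.array(eval(a));print(g,"tool cm",np.round(A.T@(g-p)*100,2));p=g
print("pos",s["ee_pos"],"t",s["t"],"open",s["opening"],"F",np.round(s["ft_force"],1))
E
python3 go.py .610,-.167,.15 .610,-.167,.016 .610,-.167,.15 .4705,.138,.15 .4705,.138,.022
```

```text
[ 0.61  -0.167  0.15 ] tool cm [-62.02 -47.54   4.78]
[ 0.61  -0.167  0.016] tool cm [-0.    0.02 13.4 ]
[ 0.61  -0.167  0.15 ] tool cm [  0.    -0.02 -13.4 ]
[0.4705 0.138  0.15  ] tool cm [26.14 21.01 -0.04]
[0.4705 0.138  0.022 ] tool cm [-0.    0.02 12.8 ]
pos [0.26880835 0.53606126 0.1970077 ] t 0.1 open 1.0003500563064636 F [ 1.7 -0.3  0.1]
```

Call:
jog_arm(travel=[[-1.5,-1.2,0],[-4,-3.1,0],[-7,-5.4,0],[-10.5,-8.1,0],[-14,-10.8,0],[-17.5,-13.5,0],[-21,-16.2,0],[-24.5,-18.9,0],[-28,-21.5,0],[-31,-23.8,0]], roll=[0,0,0,0,0,0,0,0,0,0], jaw=-1, grip_force=30)

```text
t: 1.1
ee_pos: [0.4398, 0.1826, 0.1977]
ee_rot: [-3.141, -0.0, 2.676]
ft_force: [-0.4, 0.3, 0.3]
opening: 0.999
```

Call:
jog_arm(travel=[[-3.5,-2.7,0.5],[-7,-5.4,1],[-10.5,-8.1,1.5],[-14,-10.8,2],[-17.5,-13.5,2.5],[-21,-16.2,3],[-24.5,-18.9,3.5],[-28,-21.5,4],[-30,-23,4.5],[-31,-23.7,4.8]], roll=[0,0,0,0,0,0,0,0,0,0])

```text
t: 2.1
ee_pos: [0.6102, -0.1683, 0.1481]
ee_rot: [-3.141, -0.003, 2.674]
ft_force: [0.7, 0.3, 0.2]
opening: 1.001
```

Call:
jog_arm(travel=[[0,0,0],[0,0,0],[0,0,0]], roll=[0,0,0])

```text
t: 2.4
ee_pos: [0.6102, -0.1647, 0.1508]
ee_rot: [3.141, 0.001, 2.678]
ft_force: [0.2, -0.3, -0.3]
opening: 1.003
```

```bash
python3 go.py .610,-.167,.15 .610,-.167,.016; python3 - <<'E'
from h import *
s=eyes.snapshot("side");cv2.imwrite("pics/s1.png",cv2.resize(s["frame"][80:280,220:540,::-1],(800,500)))
E
```

```text
[ 0.61  -0.167  0.15 ] tool cm [-0.08 -0.21  0.08]
[ 0.61  -0.167  0.016] tool cm [ 1.00e-02 -1.00e-02  1.34e+01]
pos [ 0.61020802 -0.16474181  0.15082872] t 2.4 open 1.0029140423675185 F [ 0.2 -0.3 -0.3]
```

View pics/s1.png

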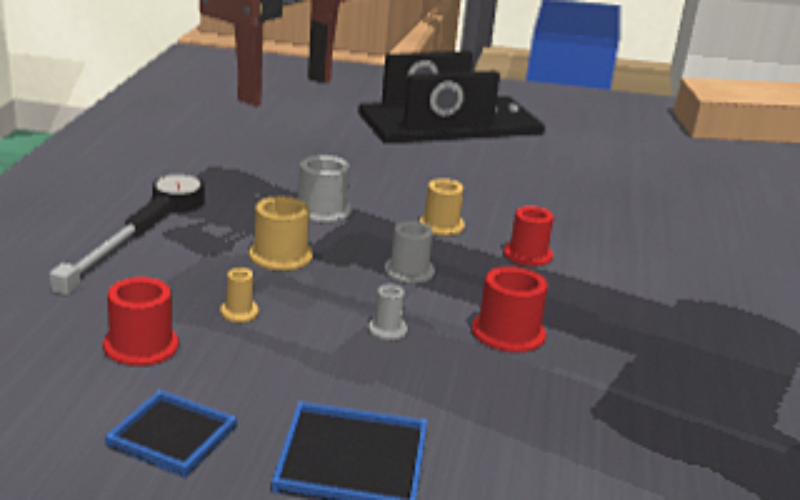

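The fingers at (245..330, 50) are open above the large bronze bushing at (282,232), and the scene is undisturbed. I go down to grasp it.

Call:
jog_arm(travel=[[-0.1,-0.2,1],[-0.1,-0.2,3],[-0.1,-0.2,5],[-0.1,-0.2,7],[-0.1,-0.2,9],[-0.1,-0.2,11],[-0.1,-0.2,12.5],[-0.1,-0.2,13.2],[-0.1,-0.2,13.5],[-0.1,-0.2,13.5]], roll=[0,0,0,0,0,0,0,0,0,0])

```text
t: 3.45
ee_pos: [0.6104, -0.1684, 0.0153]
ee_rot: [3.142, 0.0, 2.677]
ft_force: [-0.1, 0.1, 1.0]
opening: 0.998
```

Call:
jog_arm(travel=[[0,0,0],[0,0,0],[0,0,0],[0,0,0],[0,0,0],[0,0,0],[0,0,0],[0,0,0],[0,0,0],[0,0,0]], roll=[0,0,0,0,0,0,0,0,0,0], jaw=1, grip_force=35)

```text
t: 4.45
ee_pos: [0.6103, -0.1688, 0.0154]
ee_rot: [-3.141, 0.001, 2.677]
ft_force: [-1.9, -2.7, 3.6]
opening: 0.61
```

Call:
jog_arm(travel=[[0,0,-0.5],[0,0,-1.5],[0,0,-3],[0,0,-5],[0,0,-7],[0,0,-9],[0,0,-11],[0,0,-12.5],[0,0,-13],[0,0,-13]], roll=[0,0,0,0,0,0,0,0,0,0])

```text
t: 5.45
ee_pos: [0.6107, -0.1684, 0.1461]
ee_rot: [3.141, 0.002, 2.677]
ft_force: [-0.4, -0.4, -5.9]
opening: 0.612
```

```bash
python3 go.py .4705,.138,.145 .4705,.138,.020
```

```text
[0.4705 0.138  0.145 ] tool cm [26.26 21.11  0.07]
[0.4705 0.138  0.02  ] tool cm [ 0.02 -0.   12.5 ]
pos [ 0.61068131 -0.16840193  0.14607808] t 5.45 open 0.6117406755496716 F [-0.4 -0.4 -5.9]
```

Call:
jog_arm(travel=[[1,0.8,0],[3,2.4,0],[6,4.8,0],[9,7.2,0],[12,9.6,0],[15,12,0],[18,14.5,0],[21,16.9,0],[23.5,18.9,0],[25.3,20.3,0]], roll=[0,0,0,0,0,0,0,0,0,0])

```text
t: 6.45
ee_pos: [0.4727, 0.1288, 0.1436]
ee_rot: [-3.141, -0.002, 2.679]
ft_force: [0.3, -0.6, -5.4]
opening: 0.61
```

Call:
jog_arm(travel=[[0.7,0.6,0],[0.9,0.8,0],[0.9,0.8,0],[0.9,0.8,0],[0.9,0.8,0]], roll=[0,0,0,0,0])

```text
t: 6.95
ee_pos: [0.4709, 0.1368, 0.1448]
ee_rot: [-3.141, -0.0, 2.675]
ft_force: [-0.0, -0.4, -5.3]
opening: 0.605
```

```bash
python3 go.py .4705,.138,.145 .4705,.138,.020; python3 - <<'E'
from h import *
s=eyes.snapshot("side");cv2.imwrite("pics/s2.png",cv2.resize(s["frame"][80:380,200:600,::-1],(800,600)))
E
```

```text
[0.4705 0.138  0.145 ] tool cm [ 0.09  0.09 -0.02]
[0.4705 0.138  0.02  ] tool cm [-0.00e+00  1.00e-02  1.25e+01]
pos [0.47093542 0.13680916 0.1448011 ] t 6.95 open 0.604698891121989 F [-0.  -0.4 -5.3]
```

View pics/s2.png

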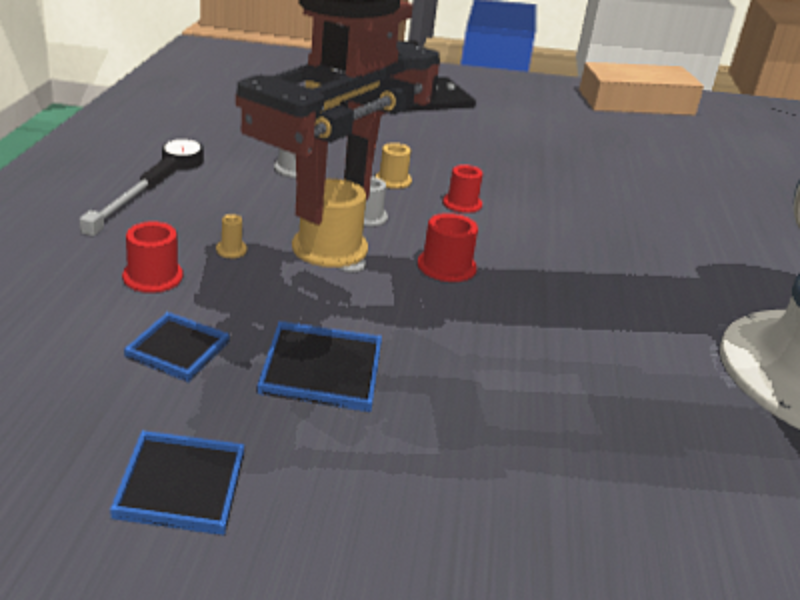

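The bushing is held upright at (332,225) and sits above the large tray at (320,365). I lower it.

Call:
jog_arm(travel=[[0.1,0.1,1],[0.1,0.1,3],[0.1,0.1,5],[0.1,0.1,7],[0.1,0.1,9],[0.1,0.1,10.5],[0.1,0.1,11.4],[0.1,0.1,11.9],[0.1,0.1,12.2],[0.1,0.1,12.3]], roll=[0,0,0,0,0,0,0,0,0,0])

```text
t: 8.0
ee_pos: [0.4706, 0.1391, 0.0225]
ee_rot: [3.141, 0.001, 2.677]
ft_force: [0.0, -0.8, -6.2]
opening: 0.616
```

Call:
jog_arm(travel=[[0,0,0.1],[0,0,0.2],[0,0,0.25],[0,0,0.25],[0,0,0.25]], roll=[0,0,0,0,0])

```text
t: 8.5
ee_pos: [0.4703, 0.139, 0.0197]
ee_rot: [3.141, 0.0, 2.677]
ft_force: [-0.1, 0.6, -6.6]
opening: 0.613
```

Call:
jog_arm(travel=[[0,0,0.1],[0,0,0.1],[0,0,0.1]], roll=[0,0,0])

```text
t: 8.8
ee_pos: [0.4704, 0.139, 0.0193]
ee_rot: [3.141, 0.001, 2.677]
ft_force: [-2.1, -0.1, 1.7]
opening: 0.613
```

Contact with the tray floor. I release and rise.

Call:
jog_arm(travel=[[0,0,0],[0,0,0],[0,0,0],[0,0,0],[0,0,0],[0,0,0],[0,0,0],[0,0,0]], roll=[0,0,0,0,0,0,0,0], jaw=-1)

```text
t: 9.6
ee_pos: [0.4702, 0.139, 0.0185]
ee_rot: [3.142, 0.0, 2.677]
ft_force: [0.6, -0.0, 0.0]
opening: 1.001
```

Call:
jog_arm(travel=[[0,0,-0.5],[0,0,-2],[0,0,-4],[0,0,-6.5],[0,0,-9],[0,0,-11.5],[0,0,-12.5],[0,0,-13],[0,0,-13],[0,0,-13]], roll=[0,0,0,0,0,0,0,0,0,0])

```text
t: 10.6
ee_pos: [0.4697, 0.1389, 0.1473]
ee_rot: [-3.14, -0.001, 2.677]
ft_force: [-0.4, -0.5, 0.2]
opening: 1.003
```

```bash
python3 go.py .4635,-.2923,.145 .4635,-.2923,.015 .4635,-.2923,.145 .5453,.3166,.145
```

```text
[ 0.4635 -0.2923  0.145 ] tool cm [-18.77 -38.82   0.25]
[ 0.4635 -0.2923  0.015 ] tool cm [-0.02  0.02 13.  ]
[ 0.4635 -0.2923  0.145 ] tool cm [  0.02  -0.02 -13.  ]
[0.5453 0.3166 0.145 ] tool cm [ 1.998e+01  5.810e+01 -4.000e-02]
pos [0.46972243 0.13889698 0.14729025] t 10.6 open 1.0030584910951343 F [-0.4 -0.5  0.2]
```

Call:
jog_arm(travel=[[-0.6,-1.2,0],[-2,-4,0],[-4,-8,0],[-6,-12,0],[-8,-16.4,0],[-10,-20.5,0],[-12,-24.8,0],[-14,-29,0],[-16,-33,0],[-17.5,-36.2,0]], roll=[0,0,0,0,0,0,0,0,0,0])

```text
t: 11.6
ee_pos: [0.4628, -0.2661, 0.1473]
ee_rot: [-3.141, -0.002, 2.675]
ft_force: [-0.2, 0.4, 0.9]
opening: 0.999
```

Call:
jog_arm(travel=[[-1,-2,0.2],[-1.3,-2.6,0.2],[-1.3,-2.6,0.2],[-1.3,-2.6,0.2],[-1.3,-2.6,0.2]], roll=[0,0,0,0,0])

```text
t: 12.1
ee_pos: [0.4645, -0.291, 0.1467]
ee_rot: [3.141, 0.0, 2.678]
ft_force: [0.4, -0.2, -0.6]
opening: 1.001
```

```bash
python3 go.py .4635,-.2923,.145 .4635,-.2923,.015;  python3 - <<'E'
from h import *
s=eyes.snapshot("side");cv2.imwrite("pics/s3.png",cv2.resize(s["frame"][80:380,200:600,::-1],(800,600)))
E
```

```text
[ 0.4635 -0.2923  0.145 ] tool cm [ 0.03 -0.16  0.17]
[ 0.4635 -0.2923  0.015 ] tool cm [ 0. -0. 13.]
pos [ 0.46451866 -0.29098738  0.14674224] t 12.1 open 1.0006836824109437 F [ 0.4 -0.2 -0.6]
```

View pics/s3.png

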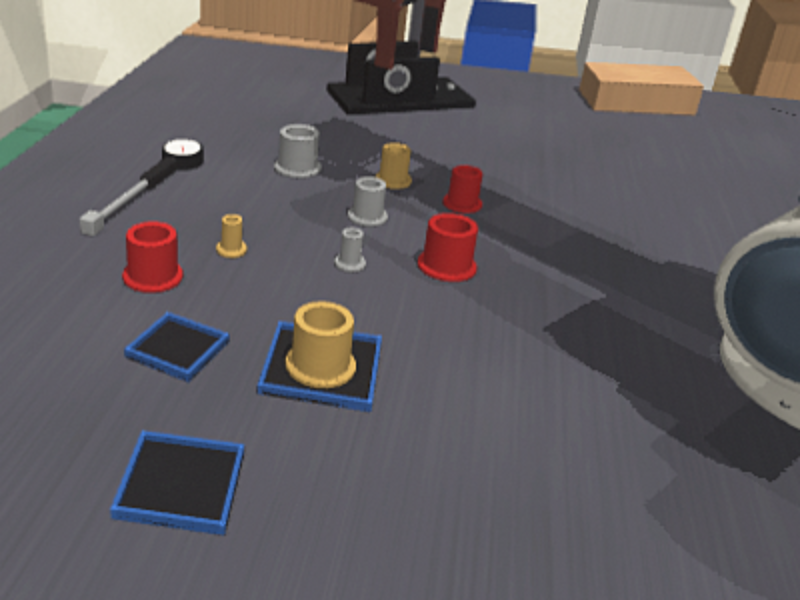

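The large bushing stands centred in its tray at (322,345). The gripper is above the middle bronze bushing at (395,165), so I go down and grasp.

Call:
jog_arm(travel=[[0,-0.2,1],[0,-0.2,3],[0,-0.2,5],[0,-0.2,7],[0,-0.2,9],[0,-0.2,11],[0,-0.2,12.4],[0,-0.2,12.9],[0,-0.2,13.1],[0,-0.2,13.1]], roll=[0,0,0,0,0,0,0,0,0,0])

```text
t: 13.15
ee_pos: [0.4637, -0.2941, 0.0161]
ee_rot: [-3.141, 0.001, 2.677]
ft_force: [0.4, -0.8, -0.1]
opening: 0.997
```

Call:
jog_arm(travel=[[0,0,0],[0,0,0],[0,0,0],[0,0,0],[0,0,0],[0,0,0],[0,0,0],[0,0,0],[0,0,0],[0,0,0]], roll=[0,0,0,0,0,0,0,0,0,0], jaw=1, grip_force=25)

```text
t: 14.15
ee_pos: [0.4634, -0.294, 0.0155]
ee_rot: [-3.141, 0.0, 2.677]
ft_force: [-1.2, -0.2, 0.1]
opening: 0.426
```

Call:
jog_arm(travel=[[0,0,-0.5],[0,0,-1.5],[0,0,-3],[0,0,-5],[0,0,-7],[0,0,-9],[0,0,-11],[0,0,-12.5],[0,0,-13],[0,0,-13]], roll=[0,0,0,0,0,0,0,0,0,0])

```text
t: 15.15
ee_pos: [0.4638, -0.2941, 0.1466]
ee_rot: [-3.141, 0.002, 2.677]
ft_force: [-0.1, 0.0, -3.1]
opening: 0.424
```

```bash
python3 go.py .5453,.3166,.145
```

```text
[0.5453 0.3166 0.145 ] tool cm [20.09 58.25  0.11]
pos [ 0.46377928 -0.29414532  0.14664148] t 15.15 open 0.42370094471013586 F [-0.1  0.  -3.1]
```

Call:
jog_arm(travel=[[0.4,1.2,0],[1.4,4,0],[2.7,8,0],[4.1,12,0],[5.5,16,0],[6.9,20,0],[8.3,24,0],[9.6,28,0],[11,32,0],[12.4,36,0]], roll=[0,0,0,0,0,0,0,0,0,0])

```text
t: 16.15
ee_pos: [0.5128, 0.086, 0.1441]
ee_rot: [-3.141, -0.002, 2.677]
ft_force: [1.7, 0.2, -2.9]
opening: 0.423
```

Call:
jog_arm(travel=[[1.4,4,0],[2.8,8,0],[4.1,12,0],[5.4,15.5,0],[6.4,18.5,0],[7.1,20.7,0],[7.5,21.8,0],[7.7,22.2,0],[7.7,22.2,0],[7.7,22.2,0]], roll=[0,0,0,0,0,0,0,0,0,0])

```text
t: 17.15
ee_pos: [0.5446, 0.3155, 0.1455]
ee_rot: [-3.141, 0.0, 2.676]
ft_force: [-0.1, -0.7, -2.8]
opening: 0.423
```

```bash
python3 go.py .5453,.3166,.145 .5453,.3166,.0195;python3 - <<'E'
from h import *
s=eyes.snapshot("side");cv2.imwrite("pics/s4.png",cv2.resize(s["frame"][80:380,200:600,::-1],(800,600)))
E
```

```text
[0.5453 0.3166 0.145 ] tool cm [-0.01  0.13  0.05]
[0.5453 0.3166 0.0195] tool cm [0.000e+00 1.000e-02 1.255e+01]
pos [0.5445682  0.31546794 0.14546134] t 17.15 open 0.42278708581339347 F [-0.1 -0.7 -2.8]
```

View pics/s4.png

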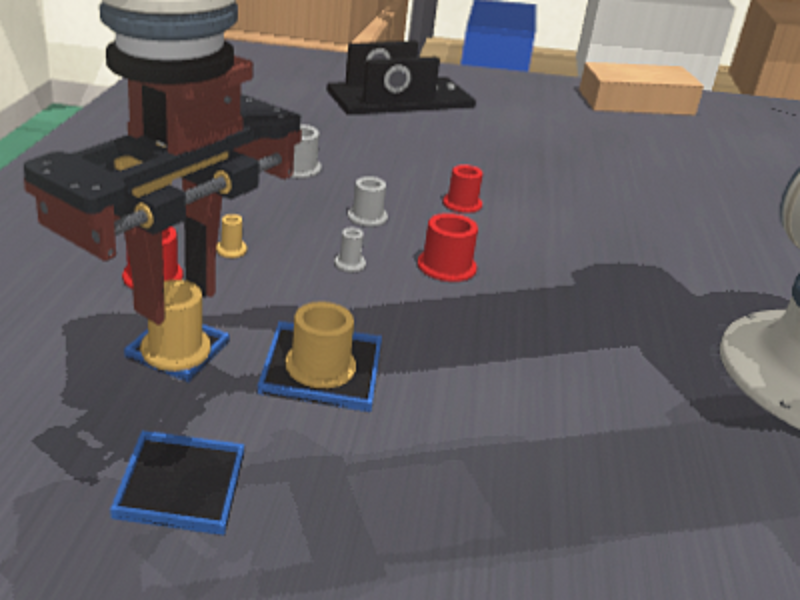

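The middle bushing is held upright at (175,325), above the middle tray at (180,480). I lower it.

Call:
jog_arm(travel=[[0,0.1,1],[0,0.1,3],[0,0.1,5],[0,0.1,7],[0,0.1,9],[0,0.1,10.5],[0,0.1,11.4],[0,0.1,11.9],[0,0.1,12.2],[0,0.1,12.3]], roll=[0,0,0,0,0,0,0,0,0,0])

```text
t: 18.2
ee_pos: [0.5454, 0.3175, 0.0231]
ee_rot: [3.141, 0.001, 2.677]
ft_force: [0.2, 0.2, -3.3]
opening: 0.426
```

Call:
jog_arm(travel=[[0,0,0.1],[0,0,0.2],[0,0,0.3],[0,0,0.3],[0,0,0.3]], roll=[0,0,0,0,0])

```text
t: 18.7
ee_pos: [0.5451, 0.3174, 0.0197]
ee_rot: [3.141, 0.0, 2.677]
ft_force: [-0.0, 0.1, -3.3]
opening: 0.427
```

Call:
jog_arm(travel=[[0,0,0.1],[0,0,0.1],[0,0,0.1]], roll=[0,0,0])

```text
t: 19.0
ee_pos: [0.5452, 0.3174, 0.0195]
ee_rot: [3.141, 0.0, 2.677]
ft_force: [-3.3, -1.5, 4.5]
opening: 0.423
```

Call:
jog_arm(travel=[[0,0,0],[0,0,0],[0,0,0],[0,0,0],[0,0,0],[0,0,0],[0,0,0],[0,0,0]], roll=[0,0,0,0,0,0,0,0], jaw=-1)

```text
t: 19.8
ee_pos: [0.5451, 0.3173, 0.0185]
ee_rot: [-3.142, 0.0, 2.677]
ft_force: [0.1, 0.1, -0.8]
opening: 1.002
```

Call:
jog_arm(travel=[[0,0,-0.5],[0,0,-2],[0,0,-4],[0,0,-6.5],[0,0,-9],[0,0,-11.5],[0,0,-12.5],[0,0,-13],[0,0,-13],[0,0,-13]], roll=[0,0,0,0,0,0,0,0,0,0])

```text
t: 20.8
ee_pos: [0.5446, 0.3171, 0.1471]
ee_rot: [-3.14, -0.001, 2.677]
ft_force: [1.0, 0.1, -0.7]
opening: 0.999
```

```bash
python3 go.py .6148,-.0426,.145 .6148,-.0426,.014 .6148,-.0426,.145 .609,.1526,.145
```

```text
[ 0.6148 -0.0426  0.145 ] tool cm [-22.4  -29.01   0.23]
[ 0.6148 -0.0426  0.014 ] tool cm [-0.02  0.02 13.1 ]
[ 0.6148 -0.0426  0.145 ] tool cm [  0.02  -0.02 -13.1 ]
[0.609  0.1526 0.145 ] tool cm [ 9.27 17.19 -0.02]
pos [0.54463084 0.31711435 0.14707283] t 20.8 open 0.9988504066752619 F [ 1.   0.1 -0.7]
```

Call:
jog_arm(travel=[[-0.8,-1,0],[-2.3,-3,0],[-4.8,-6.2,0],[-7.5,-9.7,0],[-10.2,-13.2,0],[-12.9,-16.7,0],[-15.6,-20.2,0],[-18.2,-23.6,0],[-20.4,-26.5,0],[-21.8,-28.3,0.1]], roll=[0,0,0,0,0,0,0,0,0,0], jaw=-0.4)

```text
t: 21.8
ee_pos: [0.6125, -0.0371, 0.1464]
ee_rot: [-3.14, -0.001, 2.674]
ft_force: [0.4, -0.4, -0.4]
opening: 0.698
```

Call:
jog_arm(travel=[[-0.6,-0.7,0],[-0.6,-0.7,0],[-0.6,-0.7,0],[-0.6,-0.7,0],[-0.6,-0.7,0]], roll=[0,0,0,0,0])

```text
t: 22.3
ee_pos: [0.6153, -0.041, 0.1477]
ee_rot: [3.141, 0.0, 2.679]
ft_force: [0.5, -0.4, 0.2]
opening: 0.699
```

```bash
python3 go.py .6148,-.0426,.145 .6148,-.0426,.014;  python3 - <<'E'
from h import *
s=eyes.snapshot("side");cv2.imwrite("pics/s5.png",cv2.resize(s["frame"][80:380,200:600,::-1],(800,600)))
E
```

```text
[ 0.6148 -0.0426  0.145 ] tool cm [-0.03 -0.16  0.27]
[ 0.6148 -0.0426  0.014 ] tool cm [ 0.  -0.  13.1]
pos [ 0.61527241 -0.04102008  0.14766699] t 22.3 open 0.6985694440135719 F [ 0.5 -0.4  0.2]
```

View pics/s5.png

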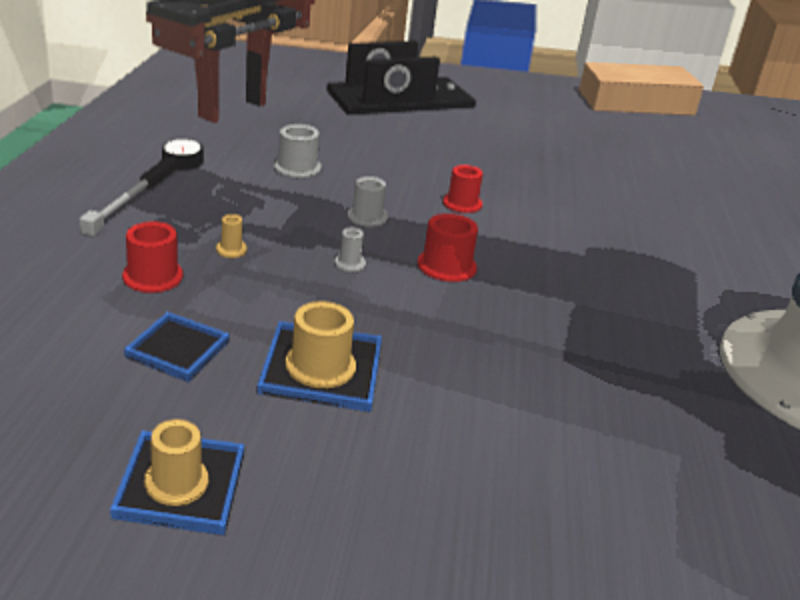

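Large at (322,345) and middle at (178,462) both stand in their trays, and the gripper is above the small bronze bushing at (232,235).

Call:
jog_arm(travel=[[0,-0.1,1],[0,-0.1,3],[0,-0.1,5],[0,-0.1,7],[0,-0.1,9],[0,-0.1,11],[0,-0.1,12.4],[0,-0.1,13],[0,-0.1,13.2],[0,-0.1,13.2]], roll=[0,0,0,0,0,0,0,0,0,0])

```text
t: 23.35
ee_pos: [0.6152, -0.0432, 0.016]
ee_rot: [3.141, 0.001, 2.677]
ft_force: [-1.0, 1.1, 1.0]
opening: 0.702
```

Call:
jog_arm(travel=[[0,0,0],[0,0,0],[0,0,0],[0,0,0],[0,0,0],[0,0,0],[0,0,0],[0,0,0],[0,0,0],[0,0,0]], roll=[0,0,0,0,0,0,0,0,0,0], jaw=1, grip_force=15)

```text
t: 24.35
ee_pos: [0.6149, -0.0433, 0.0157]
ee_rot: [-3.141, 0.0, 2.677]
ft_force: [-0.8, -0.5, 0.8]
opening: 0.251
```

Call:
jog_arm(travel=[[0,0,-0.5],[0,0,-1.5],[0,0,-3],[0,0,-5],[0,0,-7],[0,0,-9],[0,0,-11],[0,0,-12.5],[0,0,-13],[0,0,-13]], roll=[0,0,0,0,0,0,0,0,0,0])

```text
t: 25.35
ee_pos: [0.6153, -0.0432, 0.1467]
ee_rot: [3.141, 0.002, 2.677]
ft_force: [0.2, -0.2, -0.6]
opening: 0.254
```

```bash
python3 go.py .609,.1526,.145
```

```text
[0.609  0.1526 0.145 ] tool cm [ 9.34 17.22  0.17]
pos [ 0.6153408  -0.04318657  0.14674543] t 25.35 open 0.2541522172564208 F [ 0.2 -0.2 -0.6]
```

Call:
jog_arm(travel=[[0.5,1,0],[1.6,3,0],[3,5.5,0],[4.4,8.1,0],[5.8,10.7,0],[7,13,0],[8.1,15,0],[8.9,16.4,0],[9.3,17.2,0],[9.3,17.2,0]], roll=[0,0,0,0,0,0,0,0,0,0])

```text
t: 26.35
ee_pos: [0.6085, 0.1533, 0.1448]
ee_rot: [-3.141, -0.001, 2.678]
ft_force: [0.2, -0.5, -1.7]
opening: 0.249
```

Call:
jog_arm(travel=[[0,0,0],[0,0,0],[0,0,0]], roll=[0,0,0])

```text
t: 26.65
ee_pos: [0.609, 0.1513, 0.1456]
ee_rot: [-3.141, 0.0, 2.675]
ft_force: [-0.1, -0.3, -1.2]
opening: 0.252
```

```bash
python3 go.py .609,.1526,.145 .609,.1526,.0197;python3 - <<'E'
from h import *
s=eyes.snapshot("side");cv2.imwrite("pics/s6.png",cv2.resize(s["frame"][80:380,200:600,::-1],(800,600)))
E
```

```text
[0.609  0.1526 0.145 ] tool cm [0.06 0.12 0.06]
[0.609  0.1526 0.0197] tool cm [ 0.    0.   12.53]
pos [0.60899951 0.15130256 0.14559718] t 26.65 open 0.2517822660639039 F [-0.1 -0.3 -1.2]
```

View pics/s6.png

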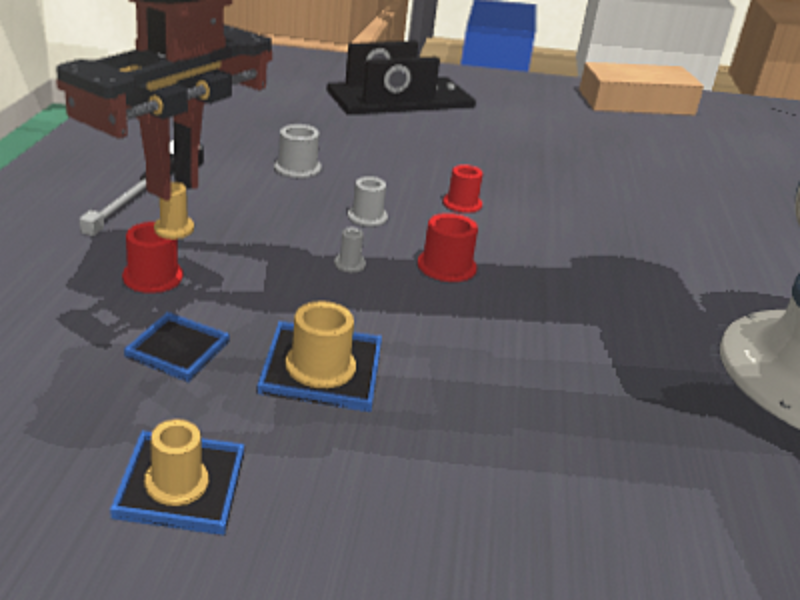

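The small bushing is held upright at (173,210), above the small tray at (178,345). I lower it.

Call:
jog_arm(travel=[[0,0.1,1],[0,0.1,3],[0,0.1,5],[0,0.1,7],[0,0.1,9],[0,0.1,10.5],[0,0.1,11.4],[0,0.1,11.9],[0,0.1,12.2],[0,0.1,12.3]], roll=[0,0,0,0,0,0,0,0,0,0])

```text
t: 27.7
ee_pos: [0.6097, 0.1532, 0.023]
ee_rot: [3.141, 0.001, 2.677]
ft_force: [-0.0, -0.2, -1.4]
opening: 0.257
```

Call:
jog_arm(travel=[[0,0,0.1],[0,0,0.2],[0,0,0.3],[0,0,0.4],[0,0,0.4],[0,0,0.4]], roll=[0,0,0,0,0,0])

```text
t: 28.3
ee_pos: [0.6098, 0.153, 0.0196]
ee_rot: [3.141, 0.001, 2.677]
ft_force: [-1.6, -1.0, 4.8]
opening: 0.253
```

Call:
jog_arm(travel=[[0,0,0],[0,0,0],[0,0,0],[0,0,0],[0,0,0],[0,0,0],[0,0,0]], roll=[0,0,0,0,0,0,0], jaw=-0.4)

```text
t: 29.0
ee_pos: [0.6093, 0.1532, 0.0185]
ee_rot: [-3.142, -0.0, 2.677]
ft_force: [1.0, -0.5, 0.6]
opening: 0.701
```

Call:
jog_arm(travel=[[0,0,-0.5],[0,0,-2],[0,0,-4],[0,0,-6.5],[0,0,-9],[0,0,-11.5],[0,0,-13.5],[0,0,-14.5],[0,0,-15],[0,0,-15]], roll=[0,0,0,0,0,0,0,0,0,0])

```text
t: 30.0
ee_pos: [0.6094, 0.1532, 0.1691]
ee_rot: [3.141, 0.001, 2.677]
ft_force: [-0.3, -0.2, 0.3]
opening: 0.699
```

Call:
jog_arm(travel=[[-0.8,-1,0],[-2.3,-3,0],[-4.8,-6.2,0],[-7.5,-9.7,0],[-10,-13,0],[-12,-16,0],[-13,-18,0],[-13.5,-19,0],[-13.5,-19,0],[-13.5,-19,0]], roll=[0,0,0,0,0,0,0,0,0,0])

```text
t: 31.0
ee_pos: [0.6446, -0.0766, 0.168]
ee_rot: [3.141, -0.001, 2.677]
ft_force: [-0.6, 1.0, 0.6]
opening: 0.701
```

```bash
python3 - <<'E'
from h import *
s=eyes.snapshot("top");W=cloud(s);rgb=s["frame"];cv2.imwrite("pics/t7.png",rgb[...,::-1])
hsv=cv2.cvtColor(rgb,cv2.COLOR_RGB2HSV);g=cv2.inRange(hsv,(15,100,80),(32,255,255))>0
for n,c,h in(("L",(.4705,.1382),.059),("M",(.5453,.3166),.052),("S",(.609,.1526),.046)):
    Q=W[g];Q=Q[(np.hypot(Q[:,0]-c[0],Q[:,1]-c[1])<.045)&(abs(Q[:,2]-h-.001)<.004)]
    (p,r)=cv2.minEnclosingCircle(Q[:,:2].astype(np.float32))
    print(n,"off mm",np.round((np.array(p)-c)*1000,1),"d",round(r*2000,1),"z",Q[:,2].min(),Q[:,2].max(),len(Q))
s=eyes.snapshot("side");cv2.imwrite("pics/s7.png",cv2.resize(s["frame"][80:380,200:600,::-1],(800,600)))
E
```

```text
L off mm [0.5 2.5] d 54.2 z 0.056075264056444696 0.0639421639847112 262
M off mm [ 1.  -0.2] d 37.9 z 0.04991759331542345 0.05695340799373849 159
S off mm [1.1 0.9] d 24.8 z 0.043083749017638784 0.05081684397849595 66
```

View pics/s7.png

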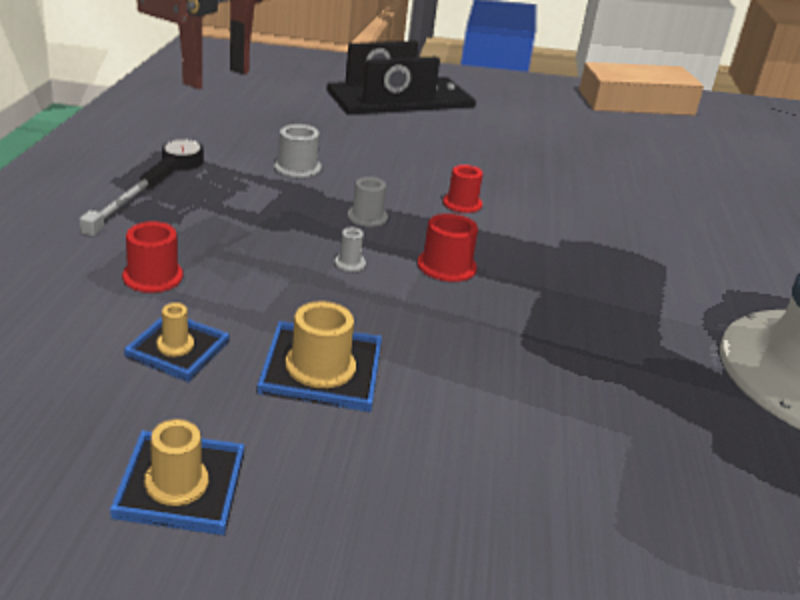

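All three stand upright in their trays, at (175,330), (322,345) and (178,462). The steel bushings and the gauge look undisturbed and the arm is clear, so I hand in.

```bash
python3 -c "
from plant import order
print(order.sign_off())"
```

```text
the job is handed in; nothing more can be done
None
```

The three bronze bushings now stand flange down in the trays of their own size. I set them down in the order large, middle, small, and handed the job in after about 31 s of robot time.

- **Position:** the last top-camera check put the bushings 2.6 mm (large), 1.0 mm (middle) and 1.4 mm (small) from their tray centres. The limit is 22 mm.
- **Height:** their top faces read about where they should if the flanges sit flat on the tray floors, within the depth camera's noise of about ±4 mm.
- **Everything else:** in the last side picture the steel bushings and the bore gauge look unmoved, and the gripper is clear and touching nothing. I checked this by eye and did not measure them again.

One small disagreement: when gripping the small bushing, the gripper opening read about 22 mm against the 24 mm barrel. It was held and placed without trouble. The hand-in reports no verdict, so I cannot confirm the final judging.

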